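Pack the sharpening kit into its fitted tray

TASK

Pack the sharpening kit into its fitted wooden tray. The cork sanding block has been put in the oilstone's place by mistake: lay it flat on the green cutting mat, by the carving, where it is used; then seat the oilstone, the round wax tin and the brown oil bottle right down in the recesses cut for them. Keep the oil bottle upright, do not drop it or the stone, and leave the white glue bottle, the red tin and everything else where they are.

Things in the scene. Friction and masses are not known exactly. Their poses are not given: they have to be found in the camera images.
- cutting_mat: Green cutting mat, fixed flat on the bench behind the tray, 320 mm deep (x) by 450 mm wide (y), its top 2.5 mm above the bench; the origin is under its middle. The carving stands clamped on its far half; the near strip, 160 to 60 mm nearer the robot than the middle, is clear save flat shavings at its right end.
- stone_block: Long block (85 x 215 mm) of the low wooden tray that is fixed on the bench: three such blocks fill the tray, tops 27 mm above the bench (tray walls 22 mm). Its rectangular recess, 72 mm (x) by 200 mm (y) and 12 mm deep, is for the oilstone; the recess floor is 15 mm above the bench. Origin: centre of the block's underside; recess centred on it, floor at 10 mm in the block's z.
- tin_block: Short block in the tray (85 x 107 mm, top 27 mm above the bench) with the larger round recess, 78 mm across and 12 mm deep, for the wax tin; recess floor 15 mm above the bench. The two short blocks lie side by side behind the long one and change places between starts. Origin: centre of the block's underside, under the middle of the recess (floor at 10 mm in the block's z).
- oil_block: Short block like the tin's, with the smaller round recess, 44 mm across and 12 mm deep, for the oil bottle; recess floor 15 mm above the bench (all recess floors have a thin grey felt lining). Fixed. Origin: centre of the block's underside, under the middle of the recess (floor at 10 mm in the block's z).
- sanding_block: Cork sanding block wrapped in abrasive paper, 64 (x) x 110 (y) x 29 mm (z), about 0.09 kg; at first it lies in the oilstone's recess, 17 mm of it above the tray's blocks. Origin: centre of its underside.
- oilstone: Grey oilstone in a dark wooden base, about 0.55 kg, lying flat left of the tray. Base 62 (x) x 190 (y) mm, 16 mm high (24 mm over the last 20 mm at each end); on it the grey stone, 50 (x) x 150 (y) mm, top 34 mm above the underside. Origin: centre of the underside. Either way round fits. Gripped across the 50 mm of grey stone, the fingers stay clear of the tray.
- wax_tin: Round green and white tin of wax, 69 mm across at the lid (the upper 10 mm; 65 mm below it), 31 mm high, about 0.14 kg, standing on the bench. Origin: centre of its underside.
- honing_oil: Small brown round dropper bottle of honing oil with black cap, standing; body 33 mm across up to 62 mm, black collar 24 mm across to 77 mm, bulb 13 mm across to 102 mm high; about 0.07 kg. Origin: centre of its underside, z up the bottle. In the tray it will rise 117 mm above the bench, in the way of a low gripper working next to it.
- glue_bottle: Look-alike that stays: round white plastic glue bottle with a white cap, 33 mm across, 98 mm high, standing on the bench. Origin: centre of its underside.
- hinged_tin: Look-alike that stays: flat red rectangular tin, 64 (x) x 99 (y) x 25 mm, lid shut, lying on the bench. Origin: centre of its underside.
Things that resemble listed ones, but are neither listed nor needed, are in the scene too. Leave any blue look-alike of the honing_oil alone.

How it is judged:
By the outcome, as a careful person would: the job done as asked, in the order asked, and still so for the second after the job is handed in, with the robot touching nothing.
It also fails if it takes over 118 s, if anything falls off the work surface, if the arm or the gripper's body presses on something with over 40 N, if the wrist force passes 120 N, or if a joint passes its speed limit or range.

ROBOT

A 6-joint arm with a two-finger parallel gripper is mounted at the origin on a cart in front of the work surface, level with it; the furniture and walls round the work are solid. World frame = base frame: x ahead of the robot, y to its left, z up, the work surface at z = 0. Lengths are in mm, angles in rad, forces in N, time in s.
With the tool pointing down it reaches from about 275 to 750 mm from the base axis. Payload 10.2 kg.
Tool frame: the origin (TCP) lies on the centre line of the jaws, within the pads' length; the fingertips stand 19 mm ahead of it and the grasp point (between the pads) is the TCP; z points along the fingers, y is the line along which they close (so a half turn about z gives the same grasp; the last joint's range is limited). The gripper opens to 85 mm and grips with 20 to 120 N. Pads are 22 mm wide; open, the fingers measure 114 mm over their backs; the gripper's body (76 mm by 85 mm) begins 54 mm behind the grasp point. The pads swing forward as they close: fully open they stand 13 mm farther back than shut.
Start: joints at [0.91, 0.313, 1.498, -0, 1.331, -0.223], TCP at [222.586, 475.486, 250.294] pointing down, gripper open.
Joint ranges: [-2.94, 2.94], [-0.97, 2.17], [0.19, 2.56], [-1.23, 4.37], [0.02, 3.11], [-2.88, 2.88]. Speed limits (rad/s): [2.39, 2.39, 3.01, 3.14, 3.14, 3.14].

INTERFACE

Orientations are given as a unit quaternion [w, x, y, z].
In Python, from rig import sense, capture, finish_job, regions_of, mark_of gives the robot as it stands.
- The arm moves only by the tool jog_arm, never from a script. Its argument "series" is text: rows parted by semicolons, each of 7 numbers parted by spaces: the shift along the tool's x, y, z in units of 0.4 m (1.0 is 0.4 m), then the turn, a rotation vector about the tool's x, y, z in units of pi/2 rad (1.0 is pi/2 rad), then the opening, from -1 (shut) to 1 (fully open). A call has 1 to 20 rows; each row is the pose to reach, as a shift and turn from the pose commanded when the call began, along the tool's axes at that moment; what a row does not reach only later rows make up. A row lasts 1/8 s, in which the tool goes at most 62.5 mm and 10.7 degrees, less where a joint would pass 70% of its speed; a pose out of reach is approached as far as the arm can. A call with a number of a shift or a turn outside -1 to 1 is refused whole. A call with a gripper value outside its range is refused whole. The fingers move at their own pace and stop on an object; "grip_force" is the grip in N (left out, the last holds). Time passes only in rows, so rows that repeat a pose let the fingers close. It gives the time, the measured TCP pose, the force, the opening and the grip force at its end, in the units of the state.
- sense(): the state, without advancing time (a new reading comes with each control period).
- capture(name): name is "scene" or "top"; returns a dict with "img" (480x640x3 uint8, red, green, blue), "intrinsics" (3x3 intrinsics, pixels), "dist_coeffs" ([k1, k2, p1, p2, k3] as OpenCV has them; the pictures are not rectified), "R" (3x3) and "t" (3): a world point X has camera coordinates R X + t. Camera axes: x right, y down, z forward; pixel columns grow to the right and rows downward; lengths in mm; the calibration is good to about 2 mm. A picture is of the moment at which its call begins. There is no depth.
- finish_job(): hands the job in; it is judged then, once.
Trained networks look in a picture, given as the dict that the camera call returned (one of the last four; its "shot" number tells which), for a name from the list of things; names that differ only in an ending like _2 or _b are one class to them, and where a whole thing is asked for, a point or a joint stands for the part that bears it (a point fixed in the world has none). Each returns a list of dicts, best first, with "confidence" (0 to 1); they miss things now and then, are a little off and sometimes report something else, mostly with a low value. They report only what shows in the picture. A call takes as long as a camera call. They do not tell look-alikes from the thing itself.
- regions_of(label, picture): "region" (480x640 bool, what is visible of it) and "point" ([row, column] in pixels, amid what is visible of it).
- mark_of(label, picture): "point" ([row, column] in pixels: a listed point, or the origin of a listed thing).
The state is a dict: "time_s": time; "joints": joint angles; "dq": joint speeds; "tau": joint torques, N m; "eef_pos": TCP position; "ee_rot": TCP orientation; "force": force on the tool from outside, world axes, zero at the start; "wrist_torque": the same for the moment, N m; "grip_width": opening from 0.0 (shut) to 1.0 (fully open); "grip_force": force on a finger pad.
Only numpy, scipy, OpenCV 4.12 (cv2) and the standard library are available. Lean on these libraries where they do the work, as an engineer would, in place of code of your own. Each camera call takes 0.05 s, during which the arm holds its last target. There are 200 camera calls.

## Working session

There is one attempt and no reset: what is moved stays moved. The work goes in short steps, Python scripts to look and compute and a tool call to move; the robot and the scene stay as the last step left them, time stands still between calls to the robot, and variables do not carry over. Pictures are saved under pics/ and viewed, at most 14 in all, crops included, and the job is handed in when it is done.

Besides the shell and the picture viewer there is one more tool, called after "Call:" as a command line: name --argument value ..., lists and objects as JSON in quotes. jog_arm: Moves the arm, as the interface text tells. Shifts and turns lie within -1 to 1; 1 stands for 0.4 m of shift or pi/2 rad of turn. Its arguments: {"type":"object","properties":{"series":{"type":"string"},"grip_force":{"type":"number"}},"required":["series"]}

```bash
mkdir -p pics; ls
cat > h.py <<'E'
import numpy as np, cv2
from rig import *
def ray(c,pt):
    K=np.array(c["intrinsics"],float);d=np.array(c["dist_coeffs"],float)
    u=cv2.undistortPoints(np.array([[[pt[1],pt[0]]]],float),K,d)[0,0]
    R=np.array(c["R"]);t=np.array(c["t"])
    return -R.T@t, R.T@np.array([u[0],u[1],1])
def onz(c,pt,z):
    o,d=ray(c,pt); return (o+d*(z-o[2])/d[2]).round(1)
def proj(c,X):
    R=np.array(c["R"]);p,_=cv2.projectPoints(np.array(X,float).reshape(-1,3),cv2.Rodrigues(R)[0],np.array(c["t"],float),np.array(c["intrinsics"],float),np.array(c["dist_coeffs"],float))
    return p[:,0]
def save(c,n): cv2.imwrite(f"pics/{n}.png",cv2.cvtColor(c["img"],cv2.COLOR_RGB2BGR))
E
python3 - <<'E'
from h import *
s=sense(); print({k:np.round(v,3).tolist() for k,v in s.items()})
Z=dict(cutting_mat=0,stone_block=5,tin_block=5,oil_block=5,sanding_block=15,oilstone=0,wax_tin=0,honing_oil=0,glue_bottle=0,hinged_tin=0)
for n in("top","scene"):
    c=capture(n); save(c,n+"0")
    o,_=ray(c,[240,320]);print(n,o.round())
    for l,z in Z.items():
        print(l,[(np.round(r["point"]).tolist(),round(r["confidence"],2),onz(c,r["point"],z)[:2].tolist()) for r in mark_of(l,c)[:4]])
E
```

```text
pics
{'time_s': 0.0, 'joints': [0.91, 0.313, 1.498, -0.0, 1.331, -0.223], 'dq': [0.001, -0.0, 0.001, -0.001, -0.001, -0.001], 'tau': [0.001, -41.227, -25.974, -0.0, 0.004, -0.0], 'eef_pos': [222.438, 475.307, 249.735], 'ee_rot': [-0.0, 0.217, 0.976, -0.001], 'force': [-0.501, 0.699, 0.568], 'wrist_torque': [0.0, 0.003, -0.003], 'grip_force': 0.0, 'grip_width': 1.003}
top [ 481.   35. 1055.]
cutting_mat []
stone_block [([320.0, 312.0], 0.66, [439.9, 84.3])]
tin_block [([271.0, 341.0], 0.84, [538.9, 27.9])]
oil_block [([275.0, 286.0], 0.86, [528.4, 138.2])]
sanding_block [([318.0, 297.0], 0.62, [442.5, 114.7])]
oilstone [([299.0, 194.0], 0.65, [476.1, 327.2])]
wax_tin [([263.0, 464.0], 0.61, [558.9, -221.2])]
honing_oil [([156.0, 442.0], 0.94, [779.9, -180.9]), ([261.0, 405.0], 0.74, [560.7, -102.5]), ([209.0, 404.0], 0.51, [667.9, -99.7])]
glue_bottle [([329.0, 460.0], 0.82, [425.5, -212.7])]
hinged_tin [([208.0, 450.0], 0.79, [671.3, -194.4])]
scene [  94. -551.  626.]
cutting_mat []
stone_block [([274.0, 261.0], 0.71, [446.6, 89.7])]
tin_block [([270.0, 310.0], 0.71, [539.1, 33.7])]
oil_block [([250.0, 283.0], 0.77, [534.4, 131.3])]
sanding_block [([265.0, 252.0], 0.78, [440.8, 116.8])]
oilstone [([224.0, 226.0], 0.84, [481.8, 310.9]), ([279.0, 393.0], 0.42, [670.6, -92.0])]
wax_tin [([340.0, 399.0], 0.59, [554.7, -221.5])]
honing_oil [([305.0, 359.0], 0.79, [557.7, -107.0]), ([283.0, 459.0], 0.75, [775.0, -189.7]), ([277.0, 394.0], 0.56, [676.6, -88.6])]
glue_bottle [([374.0, 343.0], 0.97, [422.8, -214.7])]
hinged_tin [([309.0, 435.0], 0.88, [672.0, -208.4])]
```

View pics/top0.png

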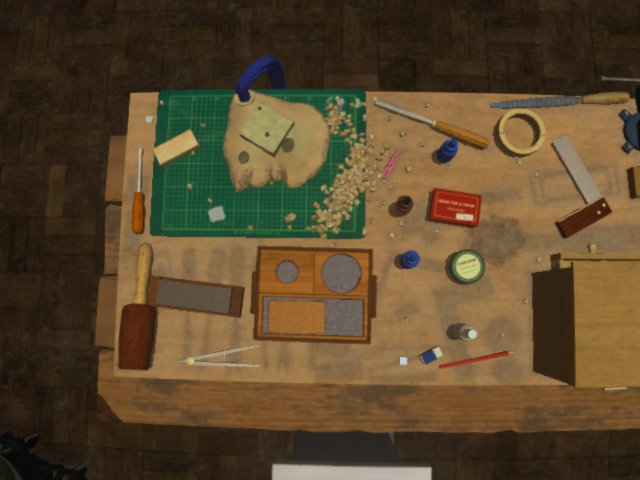

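View pics/scene0.png

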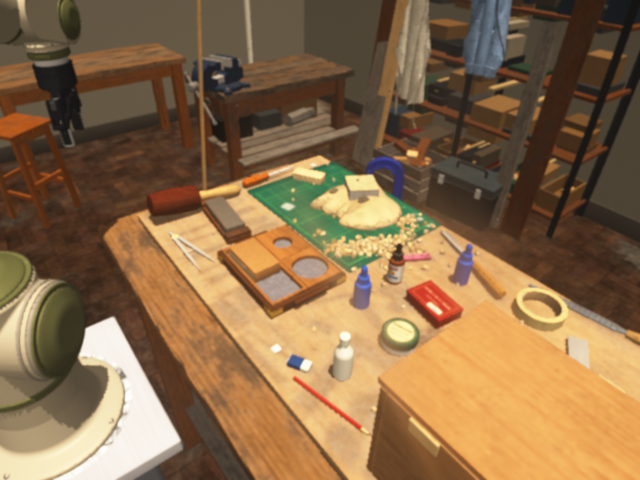

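Run:
```python
from h import *
T=capture("top");S=capture("scene")
Zt=dict(stone_block=27,tin_block=27,oil_block=27,sanding_block=44,oilstone=20,wax_tin=31,honing_oil=102,hinged_tin=25,glue_bottle=98)
def W(c,mask,z):
    cs,_=cv2.findContours(mask.astype(np.uint8),0,2);k=max(cs,key=cv2.contourArea)[:,0]
    return np.array([onz(c,(p[1],p[0]),z)[:2] for p in k],np.float32)
for l,z in Zt.items():
  for nm,c in(("T",T),("S",S)):
    for r in regions_of(l,c)[:3]:
        m=r["region"]
        if m.sum()<15: continue
        w=W(c,m,z);(cx,cy),(a,b),th=cv2.minAreaRect(w)
        ys,xs=np.nonzero(m)
        print(l,nm,round(r["confidence"],2),"rect",np.round([cx,cy,a,b,th],1),"px",ys.min(),ys.max(),xs.min(),xs.max())
# bw crop
im=cv2.cvtColor(T["img"],cv2.COLOR_RGB2BGR)
cv2.imwrite("pics/crop1.png",cv2.resize(im[235:350,115:385],None,fx=2.96,fy=2.96,interpolation=cv2.INTER_CUBIC))
im=cv2.cvtColor(S["img"],cv2.COLOR_RGB2BGR)
a=cv2.resize(im[180:320,190:400],None,fx=3.5,fy=3.5,interpolation=cv2.INTER_CUBIC);cv2.imwrite("pics/crop2.png",a)
```

```text
stone_block T 0.94 rect [448.9  84.5 215.4  87.2  88.9] px 292 339 257 366
stone_block S 0.94 rect [444.   79.8 224.1  89.7  89.9] px 248 306 221 307
tin_block T 0.89 rect [533.9  27.4 106.8  85.2  89.1] px 251 295 314 368
tin_block S 0.66 rect [531.7  26.2 117.   88.9  89.6] px 247 289 280 340
oil_block T 0.68 rect [536.5 135.3 109.   87.   89.3] px 249 293 259 314
oil_block S 0.92 rect [533.8 135.6 106.8  85.9  87.5] px 226 258 258 308
sanding_block T 0.81 rect [446.6 113.   65.2 110.3   0.9] px 300 334 268 325
sanding_block T 0.65 rect [ 665.4 -195.3   98.3   64.6   81.4] px 189 226 429 481
sanding_block T 0.18 rect [533.1  27.  106.6  84.1  89.5] px 251 295 314 369
sanding_block S 0.74 rect [438.  100.3  76.8 136.8  -0. ] px 238 282 229 279
oilstone T 0.75 rect [483.1 320.  193.8  62.6  83.9] px 276 317 148 243
oilstone S 0.86 rect [477.6 312.9 228.5  74.4  84. ] px 195 245 201 250
wax_tin T 0.97 rect [ 5.503e+02 -2.202e+02  6.710e+01  7.180e+01  5.000e-01] px 249 283 449 485
wax_tin S 0.96 rect [ 540.6 -230.8   91.    67.9   41.9] px 318 356 381 419
honing_oil T 0.76 rect [555.6 -96.3  31.   35.3  45.4] px 251 268 399 419
honing_oil T 0.69 rect [ 764.3 -169.4   29.3   51.5   46. ] px 139 162 437 457
honing_oil T 0.61 rect [659.2 -85.   34.1  42.8  45.5] px 193 215 393 413
honing_oil S 0.77 rect [ 516.4 -148.8  112.2   28.5   45.5] px 267 309 353 370
honing_oil S 0.65 rect [ 616.7 -138.4  129.2   30.3   37.1] px 243 284 387 405
honing_oil S 0.63 rect [ 721.  -217.4  134.    31.    27.9] px 244 284 453 473
hinged_tin T 0.69 rect [ 669.1 -199.    99.4   65.6   82.7] px 189 225 429 480
hinged_tin S 0.58 rect [ 660.5 -208.8  109.1   81.4   80.8] px 281 327 407 462
glue_bottle T 0.73 rect [ 425.6 -197.5   43.8   30.2   78.9] px 323 341 453 476
glue_bottle S 0.92 rect [ 393.  -242.9   91.2   31.8   48.5] px 333 381 333 354
```

View pics/crop1.png

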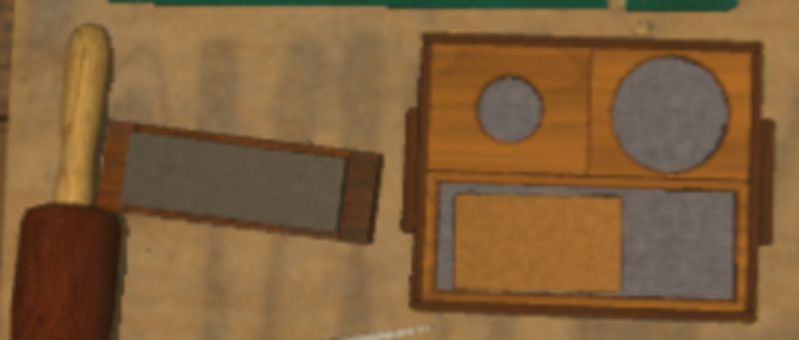

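```bash
cat > fit.py <<'E'
from h import *
from scipy.optimize import minimize
def disc(r,z,n=40):
    a=np.linspace(0,2*np.pi,n);return np.c_[r*np.cos(a),r*np.sin(a),0*a+z]
def box(a,b,z0,z1): return np.array([[i*a/2,j*b/2,z] for i in(-1,1) for j in(-1,1) for z in(z0,z1)])
M=dict(honing_oil=[np.r_[disc(16.5,0),disc(16.5,62)],np.r_[disc(12,62),disc(12,77)],np.r_[disc(6.5,77),disc(6.5,102)]],
 wax_tin=[np.r_[disc(32.5,0),disc(32.5,21)],np.r_[disc(34.5,21),disc(34.5,31)]],
 oilstone=[box(62,190,0,16),box(50,150,16,34)]+[box(62,20,0,24)+[0,s*85,0] for s in(-1,1)],
 sanding_block=[box(64,110,0,29)],
 stone_block=[box(85,215,22,22)],tin_block=[box(85,107,22,22)],oil_block=[box(85,107,22,22)])
def render(c,parts,x,y,z,yaw):
    m=np.zeros((1920,2560),np.uint8);R=cv2.Rodrigues(np.array([0,0,yaw]))[0]
    for p in parts:
        q=proj(c,p@R.T+[x,y,z]);q=q*4+1.5
        cv2.fillConvexPoly(m,cv2.convexHull(np.round(q).astype(np.int32)),1)
    return m
def fit(c,label,reg,x0,z,rot):
    ys,xs=np.nonzero(reg);M4=cv2.resize(reg.astype(np.float32),None,fx=4,fy=4,interpolation=cv2.INTER_LINEAR)>.5
    def f(v):
        m=render(c,M[label],v[0],v[1],z,v[2]/50 if rot else 0)>0
        return 1-(m&M4).sum()/max(1,(m|M4).sum())
    n=3 if rot else 2;v0=np.array([x0[0],x0[1],x0[2]*50][:n],float)
    s=np.vstack([v0]+[v0+np.eye(n)[i]*5 for i in range(n)])
    r=minimize(f,v0,method="Nelder-Mead",options=dict(initial_simplex=s,xatol=.1,fatol=1e-4,maxfev=120))
    return np.r_[r.x[:2],np.degrees(r.x[2]/50) if rot else 0,r.fun].round(2)
E
cat > m.py <<'E'
from fit import *
T=capture("top");S=capture("scene")
J=[("honing_oil",(670,-97,0),0,0),("wax_tin",(555,-221,0),0,0),("oilstone",(480,320,-.1),0,1),("sanding_block",(444,114,0),15,1),("stone_block",(448,84,-.02),5,1),("tin_block",(534,27,-.02),5,1),("oil_block",(536,135,-.02),5,1)]
import sys
for l,x0,z,rot in J:
    if len(sys.argv)>1 and l not in sys.argv[1:]: continue
    for n,c in(("T",T),("S",S)):
        e=proj(c,[x0[0],x0[1],z+15])[0]
        rs=[r for r in regions_of(l,c) if np.hypot(r["point"][0]-e[1],r["point"][1]-e[0])<30]
        if rs: print(l,n,rs[0]["confidence"],fit(c,l,rs[0]["region"],x0,z,rot))
E
python3 m.py
```

```text
Traceback (most recent call last):
  File "m.py", line 10, in <module>
    if rs: print(l,n,rs[0]["confidence"],fit(c,l,rs[0]["region"],x0,z,rot))
                                         ~~~^^^^^^^^^^^^^^^^^^^^^^^^^^^^^^
  File "fit.py", line 24, in fit
    r=minimize(f,v0,method="Nelder-Mead",options=dict(initial_simplex=s,xatol=.1,fatol=1e-4,maxfev=120))
  File "fit.py", line 20, in f
    m=render(c,M[label],v[0],v[1],z,v[2]/50 if rot else 0)>0
      ~~~~~~^^^^^^^^^^^^^^^^^^^^^^^^^^^^^^^^^^^^^^^^^^^^^^
  File "fit.py", line 12, in render
    m=np.zeros((1920,2560),np.uint8);R=cv2.Rodrigues(np.array([0,0,yaw]))[0]
                                       ~~~~~~~~~~~~~^^^^^^^^^^^^^^^^^^^^^
cv2.error: OpenCV(4.12.0) /io/opencv/modules/calib3d/src/calibration_base.cpp:151: error: (-210:Unsupported format or combination of formats) The matrices must have 32f or 64f data type in function 'Rodrigues'
```

```bash
sed -i 's/np.array(\[0,0,yaw\])/np.array([0,0,yaw],float)/' fit.py; python3 m.py
```

```text
honing_oil T 0.8 [ 6.6975e+02 -9.2750e+01  0.0000e+00  6.0000e-02]
honing_oil S 0.82 [ 6.682e+02 -9.579e+01  0.000e+00  1.000e-01]
wax_tin T 0.96 [ 5.5049e+02 -2.2140e+02  0.0000e+00  3.0000e-02]
wax_tin S 0.63 [ 5.5059e+02 -2.2219e+02  0.0000e+00  1.0000e-01]
oilstone T 0.55 [ 4.8273e+02  3.2095e+02 -5.9600e+00  3.0000e-02]
oilstone S 0.88 [ 4.8203e+02  3.2232e+02 -7.4900e+00  7.0000e-02]
sanding_block T 0.57 [4.4704e+02 1.1279e+02 5.4000e-01 3.0000e-02]
sanding_block S 0.62 [ 4.4667e+02  1.1611e+02 -2.1000e+00  8.0000e-02]
stone_block T 0.65 [ 4.4784e+02  8.3550e+01 -1.4500e+00  4.2000e-01]
stone_block S 0.78 [442.23  76.26  -0.5    0.49]
tin_block T 0.85 [5.3404e+02 2.7150e+01 1.8000e-01 3.0000e-02]
tin_block S 0.85 [ 5.312e+02  2.383e+01 -1.620e+00  6.000e-02]
oil_block T 0.75 [ 5.3544e+02  1.3484e+02 -8.2000e-01  3.0000e-02]
oil_block S 0.77 [ 5.3336e+02  1.3514e+02 -1.4400e+00  4.0000e-02]
```

Run:
```python
from h import *
T=capture("top");im=cv2.cvtColor(T["img"],cv2.COLOR_RGB2BGR)
a=cv2.resize(im[170:245,150:420],None,fx=2.96,fy=2.96,interpolation=cv2.INTER_CUBIC)
for x0,y0 in((648,200),):
    q=proj(T,[[x0+i*32,y0+j*55,2.5] for i,j in((-1,-1),(1,-1),(1,1),(-1,1))])
    cv2.polylines(a,[np.round((q-[150,170])*2.96).astype(np.int32)],1,(0,0,255),1)
cv2.imwrite("pics/mat.png",a)
hsv=cv2.cvtColor(im,cv2.COLOR_BGR2HSV);m=cv2.inRange(hsv,(60,100,30),(95,255,200))
for col in(180,220,260,300,340):
    ys=np.nonzero(m[150:260,col])[0]+150;print(col,ys.max(),onz(T,(ys.max()+.5,col),2.5))
for row in(200,220):
    xs=np.nonzero(m[row])[0];print(row,xs.min(),xs.max(),onz(T,(row,xs.min()),2.5),onz(T,(row,xs.max()),2.5))
```

```text
180 235 [607.2 361.8   2.5]
220 235 [608.1 277.5   2.5]
260 236 [607.  194.4   2.5]
300 236 [608.  112.2   2.5]
340 237 [607.   30.7   2.5]
200 152 364 [681.6 426.    2.5] [685.  -17.7   2.5]
220 151 364 [639.1 425.8   2.5] [643.5 -17.9   2.5]
```

View pics/mat.png

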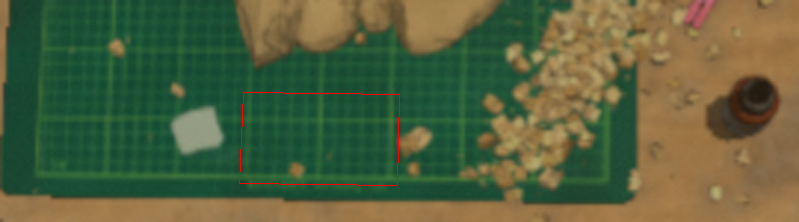

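```bash
cat > g.py <<'E'
# usage: g.py x y z phi_deg ... (several waypoints); rows relative to the last commanded pose in cmd.json
import sys,json,numpy as np
f="cmd.json"
try: c=json.load(open(f))
except: c=[222.586,475.486,250.294,np.degrees(.91+.223)]
p=np.radians(c[3]);a=list(map(float,sys.argv[1:]))
for i in range(0,len(a),4):
    w=a[i:i+4];d=np.array(w[:3])-c[:3];n=np.hypot(*d[:2]) 
    s=np.array([-np.sin(p)*d[0]+np.cos(p)*d[1],np.cos(p)*d[0]+np.sin(p)*d[1],-d[2]])/400
    t=-(w[3]-c[3])/90
    print(s.round(4),"turn",round(t,4),"rows>=",np.ceil(np.linalg.norm(d)/62.5),np.ceil(abs(w[3]-c[3])/10.7))
json.dump(w,open(f,"w"))
E
python3 g.py 447 113.3 150 -1 447 113.3 75 -1
```

```text
[-0.892  -0.5822  0.2507] turn 0.7324 rows>= 8.0 7.0
[-0.892  -0.5822  0.4382] turn 0.7324 rows>= 8.0 7.0
```

Call:
jog_arm --series "-0.892 -0.5822 0.2507 0 0 0.7324 0.69;-0.892 -0.5822 0.2507 0 0 0.7324 0.69;-0.892 -0.5822 0.2507 0 0 0.7324 0.69;-0.892 -0.5822 0.2507 0 0 0.7324 0.69;-0.892 -0.5822 0.2507 0 0 0.7324 0.69;-0.892 -0.5822 0.2507 0 0 0.7324 0.69;-0.892 -0.5822 0.2507 0 0 0.7324 0.69;-0.892 -0.5822 0.2507 0 0 0.7324 0.69;-0.892 -0.5822 0.2507 0 0 0.7324 0.69;-0.892 -0.5822 0.2507 0 0 0.7324 0.69;-0.892 -0.5822 0.4382 0 0 0.7324 0.69;-0.892 -0.5822 0.4382 0 0 0.7324 0.69;-0.892 -0.5822 0.4382 0 0 0.7324 0.69;-0.892 -0.5822 0.4382 0 0 0.7324 0.69" --grip_force 30

```text
time_s: 4.85
eef_pos: [448.0, 113.6, 76.7]
ee_rot: [0.001, 0.713, 0.701, 0.001]
force: [0.1, 0.1, 0.1]
grip_width: 0.845
grip_force: 0.0
```

Call:
jog_arm --series "0 0 0.03 0 0 0 0.69;0 0 0.055 0 0 0 0.69;0 0 0.0625 0 0 0 0.69;0 0 0.0625 0 0 0 0.69"

```text
time_s: 5.35
eef_pos: [446.9, 113.3, 49.8]
ee_rot: [-0.0, 0.713, 0.701, -0.0]
force: [0.7, -0.3, 0.6]
grip_width: 0.842
grip_force: 0.0
```

Run:
```python
from h import *
S=capture("scene");T=capture("top");im=lambda c:cv2.cvtColor(c["img"],cv2.COLOR_RGB2BGR)
a=cv2.resize(im(S)[190:310,200:320],None,fx=4,fy=4,interpolation=cv2.INTER_CUBIC)
b=cv2.resize(im(T)[270:360,250:330],(426,480),interpolation=cv2.INTER_CUBIC)[:, :300]
cv2.imwrite("pics/g1.png",np.hstack([a,b]));s=sense();print(s["eef_pos"],s["force"])
```

```text
[447.1635984  113.27687703  50.15723173] [-0.49077876  0.74485853 -0.23067063]
```

View pics/g1.png

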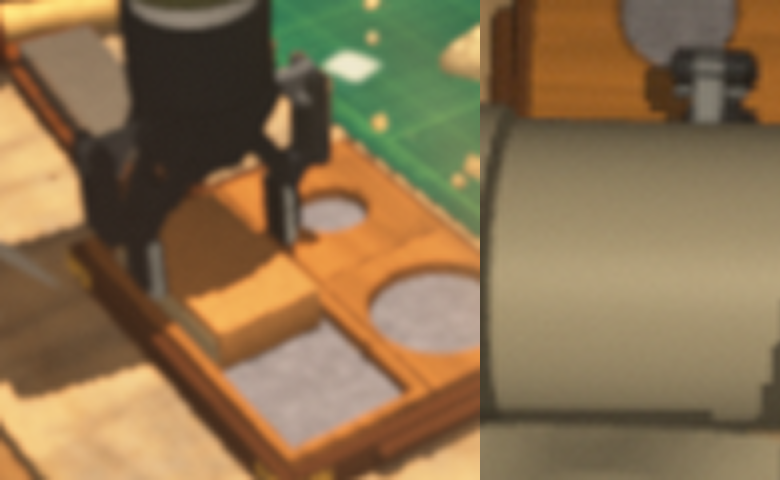

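Call:
jog_arm --series "0 0 0.005 0 0 0 0.69;0 0 0.01 0 0 0 0.69;0 0 0.01 0 0 0 0.69"

```text
time_s: 5.82
eef_pos: [446.9, 113.3, 45.9]
ee_rot: [-0.0, 0.713, 0.701, -0.0]
force: [0.9, 0.2, 0.3]
grip_width: 0.847
grip_force: 0.0
```

Call:
jog_arm --series "0 0 0.004 0 0 0 0.69;0 0 0.008 0 0 0 0.69;0 0 0.008 0 0 0 0.69"

```text
time_s: 6.2
eef_pos: [446.9, 113.3, 42.7]
ee_rot: [-0.0, 0.713, 0.701, -0.0]
force: [-0.2, 0.7, -0.4]
grip_width: 0.844
grip_force: 0.0
```

Call:
jog_arm --series "0 0 0 0 0 0 0.5;0 0 0 0 0 0 0.3;0 0 0 0 0 0 0.3;0 0 0 0 0 0 0.3;0 0 0 0 0 0 0.3"

```text
time_s: 6.82
eef_pos: [446.9, 113.3, 43.1]
ee_rot: [-0.0, 0.713, 0.701, -0.0]
force: [-2.1, 0.6, 5.0]
grip_width: 0.734
grip_force: 33.8
```

```bash
echo "[447,113.3,42.8,-1]">cmd.json; python3 g.py 447 113.3 110 -1 650 200 110 -1 650 200 31.5 -1 650 200 30.5 -1
```

```text
[ 0.     0.    -0.168] turn -0.0 rows>= 2.0 0.0
[ 0.2256  0.5036 -0.168 ] turn -0.0 rows>= 4.0 0.0
[0.2256 0.5036 0.0282] turn -0.0 rows>= 4.0 0.0
[0.2256 0.5036 0.0307] turn -0.0 rows>= 4.0 0.0
```

Call:
jog_arm --series "0 0 -0.05 0 0 0 0.3;0 0 -0.12 0 0 0 0.3;0 0 -0.168 0 0 0 0.3;0.045 0.1 -0.168 0 0 0 0.3;0.113 0.252 -0.168 0 0 0 0.3;0.18 0.4 -0.168 0 0 0 0.3;0.2256 0.5036 -0.168 0 0 0 0.3;0.2256 0.5036 -0.168 0 0 0 0.3;0.2256 0.5036 -0.168 0 0 0 0.3;0.2256 0.5036 -0.1 0 0 0 0.3;0.2256 0.5036 -0.03 0 0 0 0.3;0.2256 0.5036 0.01 0 0 0 0.3;0.2256 0.5036 0.02 0 0 0 0.3;0.2256 0.5036 0.02 0 0 0 0.3"

```text
time_s: 8.57
eef_pos: [650.2, 200.0, 35.7]
ee_rot: [0.0, 0.713, 0.701, 0.0]
force: [1.2, -0.1, -1.2]
grip_width: 0.739
grip_force: 33.8
```

Call:
jog_arm --series "0 0 0.005 0 0 0 0.3;0 0 0.009 0 0 0 0.3;0 0 0.0115 0 0 0 0.3;0 0 0.0115 0 0 0 0.3"

```text
time_s: 9.07
eef_pos: [650.1, 200.0, 30.7]
ee_rot: [0.0, 0.713, 0.701, 0.0]
force: [-1.3, -1.3, 3.9]
grip_width: 0.737
grip_force: 34.2
```

Run:
```python
from h import *
s=sense();print(s["eef_pos"],s["force"]);S=capture("scene")
cv2.imwrite("pics/g2.png",cv2.resize(cv2.cvtColor(S["img"],cv2.COLOR_RGB2BGR)[130:250,240:400],None,fx=4.5,fy=4.5,interpolation=cv2.INTER_CUBIC))
```

```text
[650.08437786 200.02767834  30.68061602] [-1.26710119 -1.30027583  3.92904897]
```

View pics/g2.png

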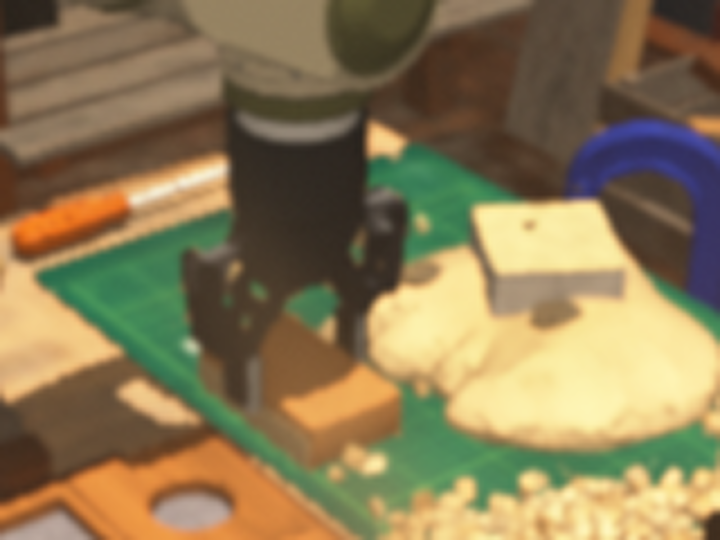

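```bash
echo "[650,200,30.2,-1]">cmd.json; python3 g.py 650 200 120 -1 482.6 321.3 110 -6.3 482.6 321.3 36.5 -6.3
```

```text
[ 0.      0.     -0.2245] turn -0.0 rows>= 2.0 0.0
[ 0.2959 -0.4237 -0.1995] turn 0.0589 rows>= 4.0 1.0
[ 0.2959 -0.4237 -0.0158] turn 0.0589 rows>= 4.0 1.0
```

Call:
jog_arm --series "0 0 0 0 0 0 0.55;0 0 0 0 0 0 0.66;0 0 0 0 0 0 0.66;0 0 -0.05 0 0 0 0.66;0 0 -0.15 0 0 0 0.66;0 0 -0.2245 0 0 0 0.66;0.07 -0.1 -0.22 0 0 0.0589 0.66;0.14 -0.2 -0.21 0 0 0.0589 0.66;0.21 -0.3 -0.2 0 0 0.0589 0.66;0.2959 -0.4237 -0.1995 0 0 0.0589 0.66;0.2959 -0.4237 -0.1995 0 0 0.0589 0.66;0.2959 -0.4237 -0.1 0 0 0.0589 0.66;0.2959 -0.4237 -0.05 0 0 0.0589 0.66;0.2959 -0.4237 -0.03 0 0 0.0589 0.66;0.2959 -0.4237 -0.0158 0 0 0.0589 0.66;0.2959 -0.4237 -0.0158 0 0 0.0589 0.66;0.2959 -0.4237 -0.0158 0 0 0.0589 0.66"

```text
time_s: 11.25
eef_pos: [483.0, 321.4, 37.3]
ee_rot: [0.0, 0.745, 0.667, 0.001]
force: [-0.8, 0.4, -0.3]
grip_width: 0.834
grip_force: 0.0
```

Run:
```python
from h import *
s=sense();print(s["eef_pos"],s["force"]);S=capture("scene");T=capture("top")
im=lambda c:cv2.cvtColor(c["img"],cv2.COLOR_RGB2BGR)
a=cv2.resize(im(S)[140:250,190:300],(440,440),interpolation=cv2.INTER_CUBIC)
b=cv2.resize(im(T)[190:320,140:240],(338,440),interpolation=cv2.INTER_CUBIC)
cv2.imwrite("pics/g3.png",np.hstack([a,b]))
```

```text
[483.01872769 321.42448739  37.28663878] [-0.82761297  0.37840013 -0.26707468]
```

View pics/g3.png

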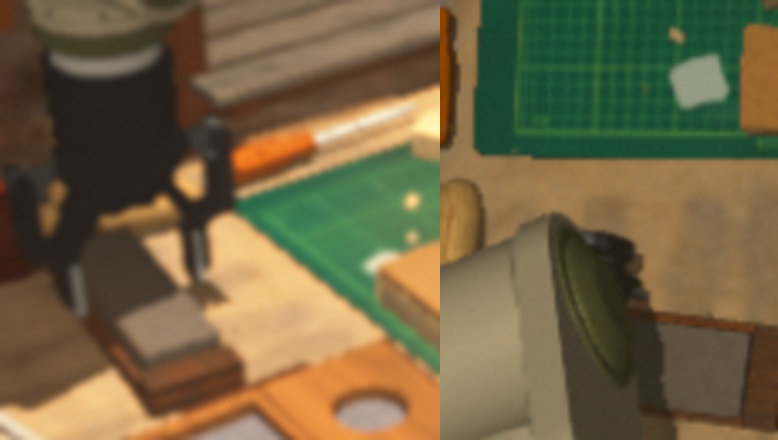

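Call:
jog_arm --series "0 0 0 0 0 0 0.4;0 0 0 0 0 0 0.1;0 0 0 0 0 0 0;0 0 0 0 0 0 0;0 0 0 0 0 0 0;0 0 0 0 0 0 0" --grip_force 70

```text
time_s: 12.1
eef_pos: [482.5, 321.4, 37.1]
ee_rot: [-0.0, 0.745, 0.667, -0.0]
force: [-2.5, -1.0, 6.1]
grip_width: 0.566
grip_force: 71.1
```

```bash
echo "[482.6,321.3,36.5,-6.3]">cmd.json; python3 g.py 482.6 321.3 85 -6.3  449.3 83.5 85 -1.2 449.3 83.5 56 -1.2
```

```text
[ 0.      0.     -0.1212] turn -0.0 rows>= 1.0 0.0
[-0.6    -0.0175 -0.1212] turn -0.0567 rows>= 4.0 1.0
[-0.6    -0.0175 -0.0488] turn -0.0567 rows>= 4.0 1.0
```

Call:
jog_arm --series "0 0 -0.015 0 0 0 0;0 0 -0.05 0 0 0 0;0 0 -0.09 0 0 0 0;0 0 -0.1212 0 0 0 0;0 0 -0.1212 0 0 0 0;-0.05 -0.001 -0.1212 0 0 0 0;-0.15 -0.0044 -0.1212 0 0 -0.015 0;-0.25 -0.0073 -0.1212 0 0 -0.03 0;-0.35 -0.01 -0.1212 0 0 -0.04 0;-0.45 -0.013 -0.1212 0 0 -0.05 0;-0.55 -0.016 -0.1212 0 0 -0.0567 0;-0.59 -0.0172 -0.1212 0 0 -0.0567 0;-0.6 -0.0175 -0.1212 0 0 -0.0567 0;-0.6 -0.0175 -0.1212 0 0 -0.0567 0;-0.6 -0.0175 -0.1212 0 0 -0.0567 0"

```text
time_s: 13.98
eef_pos: [449.3, 84.3, 84.9]
ee_rot: [-0.0, 0.714, 0.7, 0.0]
force: [0.4, 0.5, -5.5]
grip_width: 0.563
grip_force: 74.2
```

```bash
cat > v.py <<'E'
import sys
from fit import *
# v.py name x y z yaw label r0 r1 c0 c1 view : overlay outline
n,x,y,z,yaw,l,r0,r1,c0,c1,vw=sys.argv[1:]
c=capture(vw);s=sense();print(s["eef_pos"],s["force"],s["grip_width"])
r0,r1,c0,c1=map(int,(r0,r1,c0,c1));k=min(780/(c1-c0),580/(r1-r0))
a=cv2.resize(cv2.cvtColor(c["img"],cv2.COLOR_RGB2BGR)[r0:r1,c0:c1],None,fx=k,fy=k,interpolation=cv2.INTER_CUBIC)
R=cv2.Rodrigues(np.array([0,0,np.radians(float(yaw))]))[0]
for lab in l.split(","):
  for p in M[lab]:
    q=(proj(c,p@R.T+[float(x),float(y),float(z)])-[c0,r0]+.5)*k
    cv2.polylines(a,[cv2.convexHull(np.round(q).astype(np.int32))],1,(0,0,255),1)
cv2.imwrite(f"pics/{n}.png",a)
E
python3 v.py o1 449.3 83.5 49 -1.2 oilstone 200 320 200 350 scene
```

```text
[449.31193093  84.27704867  84.95681131] [ 0.03137206  0.62142075 -5.54472919] 0.5682780274753148
```

View pics/o1.png

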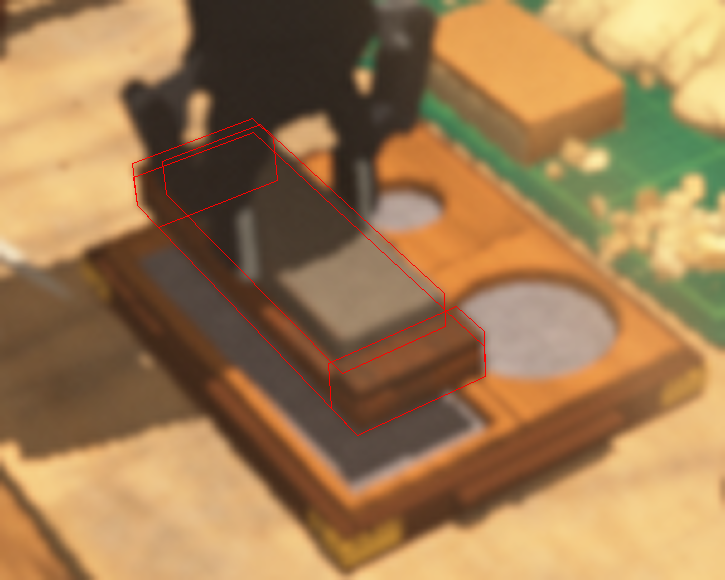

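```bash
python3 g.py  449.3 83.5 85 -1.2 449.3 83.5 65 -1.2 449.3 83.5 56 -1.2 449.3 83.5 52 -1.2; echo "[449.3,83.5,85,-1.2]">cmd.json; python3 g.py  449.3 83.5 65 -1.2 449.3 83.5 56 -1.2 449.3 83.5 52 -1.2 449.3 83.5 51 -1.2
```

```text
[ 0.      0.     -0.0725] turn -0.0 rows>= 1.0 0.0
[ 0.      0.     -0.0225] turn -0.0 rows>= 1.0 0.0
[ 0.  0. -0.] turn -0.0 rows>= 0.0 0.0
[0.   0.   0.01] turn -0.0 rows>= 1.0 0.0
[0.   0.   0.05] turn -0.0 rows>= 1.0 0.0
[0.     0.     0.0725] turn -0.0 rows>= 1.0 0.0
[0.     0.     0.0825] turn -0.0 rows>= 1.0 0.0
[0.    0.    0.085] turn -0.0 rows>= 1.0 0.0
```

Call:
jog_arm --series "0 0.001 0.025 0 0 0 0;0 0.001 0.045 0 0 0 0;0 0.001 0.055 0 0 0 0;0 0.001 0.065 0 0 0 0;0 0.001 0.0725 0 0 0 0;0 0.001 0.0725 0 0 0 0"

```text
time_s: 14.78
eef_pos: [449.6, 83.5, 55.9]
ee_rot: [-0.0, 0.714, 0.7, -0.0]
force: [0.1, -0.8, -6.0]
grip_width: 0.565
grip_force: 74.1
```

Call:
jog_arm --series "0 0 0.005 0 0 0 0;0 0 0.009 0 0 0 0;0 0 0.0115 0 0 0 0;0 0 0.0115 0 0 0 0"

```text
time_s: 15.28
eef_pos: [449.8, 83.5, 52.2]
ee_rot: [0.0, 0.714, 0.7, 0.0]
force: [-4.5, -0.1, 5.7]
grip_width: 0.566
grip_force: 75.6
```

```bash
echo "[449.3,83.9,51.4,-1.2]">cmd.json; python3 g.py  449.3 83.9 160 -1.2 550.5 -221.8 160 0 550.5 -221.8 60 0 550.5 -221.8 31.5 0
```

```text
[ 0.      0.     -0.2715] turn -0.0 rows>= 2.0 0.0
[-0.7588  0.2689 -0.2715] turn -0.0133 rows>= 6.0 1.0
[-0.7588  0.2689 -0.0215] turn -0.0133 rows>= 6.0 1.0
[-0.7588  0.2689  0.0497] turn -0.0133 rows>= 6.0 1.0
```

Call:
jog_arm --series "0 0 0 0 0 0 0.3;0 0 0 0 0 0 0.4;0 0 0 0 0 0 0.4;0 0 -0.04 0 0 0 0.4;0 0 -0.12 0 0 0 0.4;0 0 -0.2 0 0 0 0.4"

```text
time_s: 16.02
eef_pos: [449.6, 83.5, 132.3]
ee_rot: [-0.0, 0.714, 0.7, -0.0]
force: [0.0, 0.4, -0.3]
grip_width: 0.698
grip_force: 0.0
```

```bash
echo "[449.7,83.5,131.4,-1.2]">cmd.json; python3 g.py 449.7 83.5 165 -1.2 550.5 -221.8 165 0 550.5 -221.8 60 0
```

```text
[ 0.     0.    -0.084] turn -0.0 rows>= 1.0 0.0
[-0.7578  0.2679 -0.084 ] turn -0.0133 rows>= 6.0 1.0
[-0.7578  0.2679  0.1785] turn -0.0133 rows>= 6.0 1.0
```

Call:
jog_arm --series "0 0 -0.084 0 0 0 0.88;-0.7578 0.2679 -0.084 0 0 -0.0133 0.88;-0.7578 0.2679 -0.084 0 0 -0.0133 0.88;-0.7578 0.2679 -0.084 0 0 -0.0133 0.88;-0.7578 0.2679 -0.084 0 0 -0.0133 0.88;-0.7578 0.2679 -0.084 0 0 -0.0133 0.88;-0.7578 0.2679 -0.084 0 0 -0.0133 0.88;-0.7578 0.2679 -0.084 0 0 -0.0133 0.88;-0.7578 0.2679 -0.084 0 0 -0.0133 0.88;-0.7578 0.2679 0.05 0 0 -0.0133 0.88;-0.7578 0.2679 0.15 0 0 -0.0133 0.88;-0.7578 0.2679 0.1785 0 0 -0.0133 0.88;-0.7578 0.2679 0.1785 0 0 -0.0133 0.88;-0.7578 0.2679 0.1785 0 0 -0.0133 0.88"

```text
time_s: 17.77
eef_pos: [551.4, -222.0, 61.9]
ee_rot: [0.002, 0.707, 0.707, 0.0]
force: [-0.3, -0.3, 0.4]
grip_width: 0.941
grip_force: 0.0
```

```bash
python3 v.py t1 550.5 -221.8 0 0 wax_tin 270 370 330 450 scene
python3 - <<'E'
from h import *
T=capture("top");im=cv2.cvtColor(T["img"],cv2.COLOR_RGB2BGR)
a=cv2.imread("pics/t1.png");b=cv2.resize(im[225:360,240:390],None,fx=2.6,fy=2.6,interpolation=cv2.INTER_CUBIC)
a=cv2.resize(a,None,fx=.58,fy=.58);h=min(len(a),len(b));cv2.imwrite("pics/t1b.png",np.hstack([a[:h],b[:h]]));print(a.shape,b.shape)
E
```

```text
[ 551.22167514 -222.02096387   61.74017471] [ 0.13762445 -0.38348109 -0.53587174] 0.938771875746449
(336, 404, 3) (351, 390, 3)
```

View pics/t1b.png

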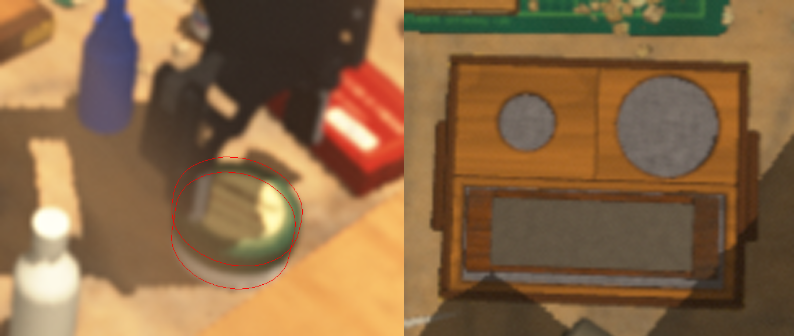

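Call:
jog_arm --series "0 0 0.03 0 0 0 0.88;0 0 0.055 0 0 0 0.88;0 0 0.07 0 0 0 0.88;0 0 0.07 0 0 0 0.88;0 0 0.07 0 0 0 0.7;0 0 0.07 0 0 0 0.5;0 0 0.07 0 0 0 0.4;0 0 0.07 0 0 0 0.4;0 0 0.07 0 0 0 0.4" --grip_force 40

```text
time_s: 19.0
eef_pos: [550.7, -221.9, 32.9]
ee_rot: [0.0, 0.707, 0.707, 0.0]
force: [-1.7, -0.2, 6.1]
grip_width: 0.785
grip_force: 45.2
```

Call:
jog_arm --series "0 0 -0.04 0 0 0 0.4;0 0 -0.12 0 0 0 0.4;0 0 -0.2 0 0 0 0.4;0 0 -0.27 0 0 0 0.4;0 0 -0.27 0 0 0 0.4;0 0 -0.27 0 0 0 0.4"

```text
time_s: 19.75
eef_pos: [550.1, -221.5, 139.2]
ee_rot: [-0.001, 0.707, 0.707, -0.0]
force: [0.3, -0.4, -1.3]
grip_width: 0.785
grip_force: 45.5
```

```bash
echo "[550.5,-221.8,140,0]">cmd.json; python3 g.py 533.8 26.9 140 0 533.8 26.9 65 0
python3 - <<'E'
from fit import *
S=capture("scene");s=sense();print(s["eef_pos"],s["force"])
p=s["eef_pos"]
for r in regions_of("wax_tin",S)[:2]: print(r["confidence"],r["region"].sum(),fit(S,"wax_tin",r["region"],(p[0],p[1],0),p[2]-32.7,0))
E
```

```text
[ 0.6218 -0.0418 -0.    ] turn -0.0 rows>= 4.0 0.0
[ 0.6218 -0.0418  0.1875] turn -0.0 rows>= 5.0 0.0
[ 550.01497394 -221.476658    138.86763397] [-0.65172333 -0.01911644 -1.53400635]
0.91 1056 [ 5.5013e+02 -2.2593e+02  0.0000e+00  2.7000e-01]
```

Call:
jog_arm --series "0 0 -0.075 0 0 0 0.4;0.05 -0.003 -0.075 0 0 0 0.4;0.15 -0.01 -0.075 0 0 0 0.4;0.27 -0.018 -0.075 0 0 0 0.4;0.4 -0.027 -0.075 0 0 0 0.4;0.52 -0.035 -0.075 0 0 0 0.4;0.6 -0.04 -0.075 0 0 0 0.4;0.6218 -0.0418 -0.075 0 0 0 0.4;0.6218 -0.0418 0 0 0 0 0.4;0.6218 -0.0418 0.1 0 0 0 0.4;0.6218 -0.0418 0.15 0 0 0 0.4;0.6218 -0.0418 0.165 0 0 0 0.4;0.6218 -0.0418 0.165 0 0 0 0.4"

```text
time_s: 21.48
eef_pos: [533.8, 26.8, 74.0]
ee_rot: [-0.0, 0.707, 0.707, -0.0]
force: [-0.2, -0.3, -1.7]
grip_width: 0.786
grip_force: 45.7
```

```bash
python3 v.py t2 533.8 26.9 41 0 wax_tin 230 310 255 355 scene
```

```text
[534.07621284  26.7562013   74.55319839] [ 0.58964489 -0.38720651 -0.73835716] 0.7847571685174385
```

View pics/t2.png

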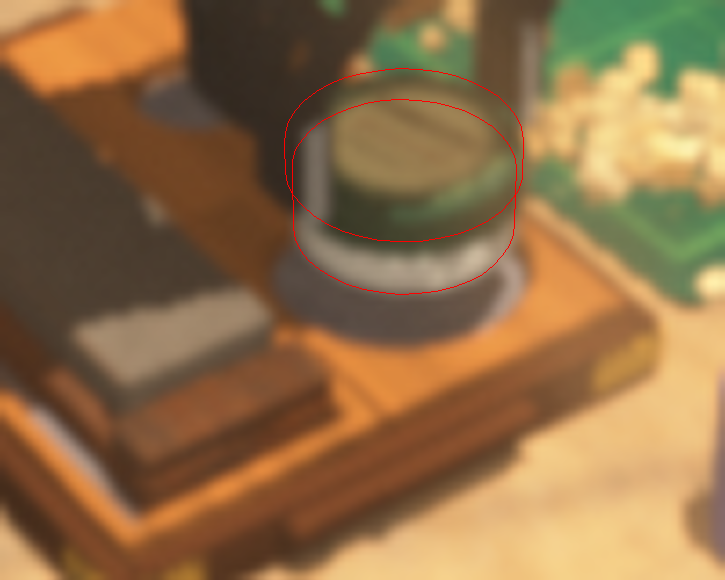

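Call:
jog_arm --series "0 0 0.02 0 0 0 0.4;0 0 0.035 0 0 0 0.4;0 0 0.045 0 0 0 0.4;0 0 0.055 0 0 0 0.4;0 0 0.062 0 0 0 0.4;0 0 0.067 0 0 0 0.4;0 0 0.067 0 0 0 0.4"

```text
time_s: 22.4
eef_pos: [533.8, 27.0, 47.9]
ee_rot: [0.0, 0.707, 0.707, -0.0]
force: [-2.9, -0.2, 6.4]
grip_width: 0.781
grip_force: 46.5
```

```bash
echo "[533.8,26.9,47.2,0]">cmd.json; python3 g.py 533.8 26.9 180 0 669.2 -94 180 -90 669.2 -94 130 -90
```

```text
[ 0.     0.    -0.332] turn -0.0 rows>= 3.0 0.0
[-0.3022  0.3385 -0.332 ] turn 1.0 rows>= 4.0 9.0
[-0.3022  0.3385 -0.207 ] turn 1.0 rows>= 4.0 9.0
```

Call:
jog_arm --series "0 0 0 0 0 0 0.7;0 0 0 0 0 0 0.75;0 0 0 0 0 0 0.75;0 0 -0.05 0 0 0 0.75;0 0 -0.15 0 0 0 0.75;0 0 -0.25 0 0 0 0.75;0 0 -0.33 0 0 0 0.6;0 0 -0.33 0 0 0 0.5"

```text
time_s: 23.4
eef_pos: [534.7, 26.8, 181.4]
ee_rot: [0.002, 0.707, 0.707, 0.001]
force: [0.7, -0.2, -0.5]
grip_width: 0.752
grip_force: 0.0
```

```bash
python3 m.py honing_oil tin_block oil_block wax_tin
python3 - <<'E'
from fit import *
for n in("top","scene"):
    c=capture(n)
    for r in regions_of("wax_tin",c)[:2]: print(n,r["confidence"],r["region"].sum(),fit(c,"wax_tin",r["region"],(534,27,0),15,0))
    for r in regions_of("oilstone",c)[:1]: print(n,r["confidence"],fit(c,"oilstone",r["region"],(449,83,-.02),15,1))
E
```

```text
honing_oil T 0.86 [ 6.6906e+02 -9.2930e+01  0.0000e+00  8.0000e-02]
tin_block T 0.45 [5.2856e+02 3.3900e+01 1.0000e-01 9.5000e-01]
tin_block S 0.61 [531.14  22.11  -1.95   0.61]
oil_block T 0.59 [ 5.3525e+02  1.3540e+02 -8.9000e-01  5.1000e-01]
oil_block S 0.56 [ 5.3308e+02  1.3531e+02 -7.5000e-01  4.0000e-02]
top 0.73 [449.    83.    -1.15   1.  ]
scene 0.95 [ 4.5037e+02  8.6450e+01 -1.3000e+00  6.0000e-02]
```

Call:
jog_arm --series "-0.3022 0.3385 0 0 0 1 0.41;-0.3022 0.3385 0 0 0 1 0.41;-0.3022 0.3385 0 0 0 1 0.41;-0.3022 0.3385 0 0 0 1 0.41;-0.3022 0.3385 0 0 0 1 0.41;-0.3022 0.3385 0 0 0 1 0.41;-0.3022 0.3385 0 0 0 1 0.41;-0.3022 0.3385 0 0 0 1 0.41;-0.3022 0.3385 0 0 0 1 0.41;-0.3022 0.3385 0 0 0 1 0.41;-0.3022 0.3385 0.1 0 0 1 0.41;-0.3022 0.3385 0.123 0 0 1 0.41;-0.3022 0.3385 0.123 0 0 1 0.41;-0.3022 0.3385 0.123 0 0 1 0.41"

```text
time_s: 25.95
eef_pos: [669.8, -94.1, 131.6]
ee_rot: [0.0, 1.0, 0.0, 0.001]
force: [0.1, 0.2, 0.8]
grip_width: 0.706
grip_force: 0.0
```

Run:
```python
from fit import *
T=capture("top");S=capture("scene");s=sense();print(s["eef_pos"],s["ee_rot"],s["grip_width"])
def ov(c,labs,r0,r1,c0,c1,k):
    a=cv2.resize(cv2.cvtColor(c["img"],cv2.COLOR_RGB2BGR)[r0:r1,c0:c1],None,fx=k,fy=k,interpolation=cv2.INTER_CUBIC)
    for l,x,y,z in labs:
        for p in M[l]:
            cv2.polylines(a,[cv2.convexHull(np.round((proj(c,p+[x,y,z])-[c0,r0]+.5)*k).astype(np.int32))],1,(0,0,255),1)
    return a
a=ov(T,[("wax_tin",534,27,15)],235,350,250,380,3)
b=ov(S,[("honing_oil",669.1,-93.5,0)],190,305,350,430,5)
h=345
cv2.imwrite("pics/b1.png",np.hstack([a[:h],b[150:150+h]]))
```

```text
[669.6273542  -94.05630073 131.28710395] [2.96285051e-04 9.99999524e-01 1.00657688e-04 9.24303623e-04] 0.7056411298164682
```

View pics/b1.png

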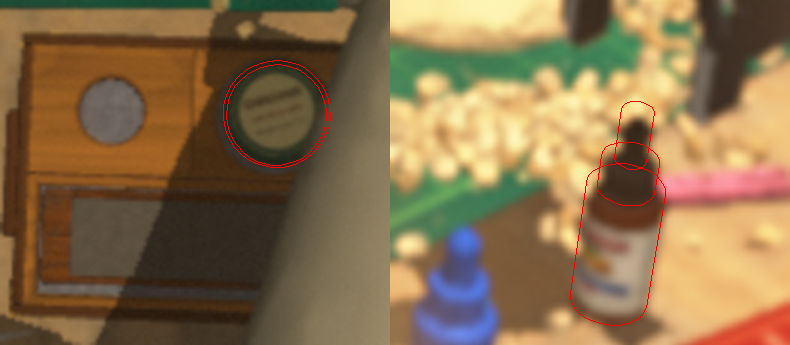

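Call:
jog_arm --series "0 0 0.06 0 0 0 0.41;0 0 0.12 0 0 0 0.41;0 0 0.16 0 0 0 0.41;0 0 0.185 0 0 0 0.41;0 0 0.19 0 0 0 0.41;0 0 0.19 0 0 0 0.41;0 0 0.19 0 0 0 0.1;0 0 0.19 0 0 0 -0.1;0 0 0.19 0 0 0 -0.3;0 0 0.19 0 0 0 -0.4;0 0 0.19 0 0 0 -0.4;0 0 0.19 0 0 0 -0.4" --grip_force 30

```text
time_s: 27.55
eef_pos: [669.4, -94.1, 54.4]
ee_rot: [0.0, 1.0, -0.0, 0.0]
force: [-1.2, -0.7, 5.1]
grip_width: 0.367
grip_force: 29.8
```

Call:
jog_arm --series "0 0 -0.03 0 0 0 -0.4;0 0 -0.1 0 0 0 -0.4;0 0 -0.18 0 0 0 -0.4;0 0 -0.24 0 0 0 -0.4;0 0 -0.27 0 0 0 -0.4;-0.025 -0.043 -0.27 0 0 0 -0.4;-0.08 -0.137 -0.27 0 0 0 -0.4;-0.14 -0.239 -0.27 0 0 0 -0.4;-0.2 -0.341 -0.27 0 0 0 -0.4;-0.26 -0.444 -0.27 0 0 0 -0.4;-0.31 -0.529 -0.27 0 0 0 -0.4;-0.33 -0.563 -0.27 0 0 0 -0.4;-0.3355 -0.5728 -0.27 0 0 0 -0.4;-0.3355 -0.5728 -0.24 0 0 0 -0.4;-0.3355 -0.5728 -0.17 0 0 0 -0.4;-0.3355 -0.5728 -0.12 0 0 0 -0.4;-0.3355 -0.5728 -0.1 0 0 0 -0.4;-0.3355 -0.5728 -0.1 0 0 0 -0.4"

```text
time_s: 29.8
eef_pos: [535.1, 134.6, 93.6]
ee_rot: [0.0, 1.0, -0.0, -0.0]
force: [-0.2, 0.3, -0.9]
grip_width: 0.363
grip_force: 29.8
```

```bash
python3 v.py b2 535 135.1 40 0 honing_oil 185 285 240 350 scene
```

```text
[535.39026139 134.80550557  94.21344635] [ 0.11719522 -0.11210968 -1.09384659] 0.3646462175525787
```

View pics/b2.png

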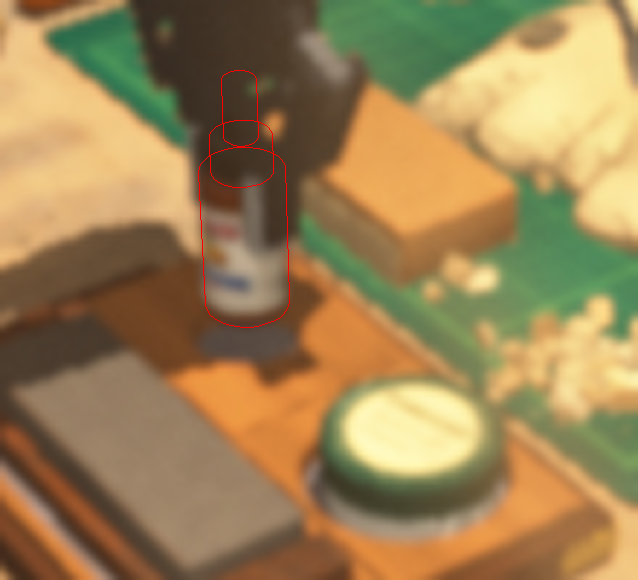

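Call:
jog_arm --series "0 0 0.015 0 0 0 -0.4;0 0 0.028 0 0 0 -0.4;0 0 0.036 0 0 0 -0.4;0 0 0.044 0 0 0 -0.4;0 0 0.051 0 0 0 -0.4;0 0 0.057 0 0 0 -0.4;0 0 0.0615 0 0 0 -0.4;0 0 0.0625 0 0 0 -0.4;0 0 0.0625 0 0 0 -0.4"

```text
time_s: 30.98
eef_pos: [535.2, 135.2, 69.4]
ee_rot: [0.0, 1.0, 0.0, 0.0]
force: [-0.6, -0.6, 5.3]
grip_width: 0.368
grip_force: 30.1
```

Call:
jog_arm --series "0 0 0 0 0 0 -0.2;0 0 0 0 0 0 -0.05;0 0 0 0 0 0 0.1;0 0 0 0 0 0 0.2;0 0 -0.03 0 0 0 0.2;0 0 -0.1 0 0 0 0.2;0 0 -0.2 0 0 0 0.2;0 0 -0.32 0 0 0 0.2;-0.2 0 -0.4 0 0 0 0.2;-0.4 0.4 -0.45 0 0 0 0.2;-0.5 0.8 -0.45 0 0 0 0.2;-0.5 0.8 -0.45 0 0 0 0.2;-0.5 0.8 -0.45 0 0 0 0.2;-0.5 0.8 -0.45 0 0 0 0.2;-0.5 0.8 -0.45 0 0 0 0.2;-0.5 0.8 -0.45 0 0 0 0.2"

```text
time_s: 32.98
eef_pos: [334.2, -186.6, 249.9]
ee_rot: [0.001, 1.0, -0.002, 0.0]
force: [-0.5, 0.7, -0.3]
grip_width: 0.597
grip_force: 0.0
```

Run:
```python
from h import *
T=capture("top");S=capture("scene");im=lambda c:cv2.cvtColor(c["img"],cv2.COLOR_RGB2BGR)
a=cv2.resize(im(T)[180:360,130:490],(460,230),interpolation=cv2.INTER_CUBIC)
a=cv2.resize(im(T)[190:350,245:485],(390,260),interpolation=cv2.INTER_CUBIC)
a=np.vstack([a,cv2.resize(im(T)[235:345,250:375],(390,343),interpolation=cv2.INTER_CUBIC)[:330]])
b=cv2.resize(im(S)[170:320,210:310],(393,590),interpolation=cv2.INTER_CUBIC)
cv2.imwrite("pics/f1.png",np.hstack([a,b]))
print(sense()["eef_pos"])
```

```text
[ 334.96977403 -184.57520213  249.45773245]
```

View pics/f1.png

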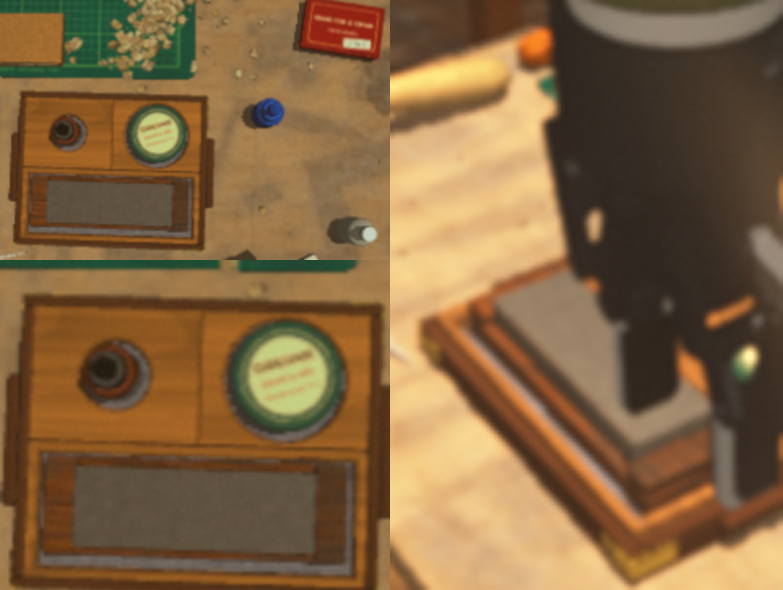

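Call:
jog_arm --series "0 0 0 0 0 0 0.2;0 0 0 0 0 0 0.2;0 0 0 0 0 0 0.2;0 0 0 0 0 0 0.2"

```text
time_s: 33.58
eef_pos: [335.1, -184.6, 249.0]
ee_rot: [-0.0, 1.0, 0.0, -0.0]
force: [-0.4, -0.8, 1.0]
grip_width: 0.594
grip_force: 0.0
```

```bash
python3 -c "
from rig import *
print(finish_job())"
```

```text
the job is handed in; nothing more can be done
None
```

I handed the job in at about 34 s, with no verdict returned: the sanding block lies flat on the mat by the carving, and the oilstone, wax tin and upright oil bottle are seated in their recesses.

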